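Refit and close the condiment box

TASK

Close up the condiment box for the night: stand the pepper shaker that was left in it upright on the round cork mat, seat the clean red tub from the sloping drying rack fully home, flat and square, in the bay the shaker leaves, beside the white tub, and swing the clear lid fully shut. Lower the tub and the lid into place rather than dropping or slamming them, and leave the white tub, milkshake tin, ice scoop and menu stand where they are.

Things in the scene. Friction and masses are not known exactly. Their poses are not given: they have to be found in the camera images.
- box: Steel condiment box, fixed, 150 (its x) x 250 (its y) x 75 mm high, walls 5 mm, open on top. Origin: centre of its underside on the counter; x points away from the robot to the hinge, y left, z up. Inside, a black deck 35 mm above the counter has two rectangular bays side by side along y. One holds the white tub, the other the shaker; which is which varies.
- bay_left (a point): Centre of the floor of the left bay (box y = +56 mm), 11 mm above the counter, axes as the box. The bay is 24 mm deep, 106 mm along x and 90 mm along y, 3 mm chamfer round its mouth: 3 mm clearance each side for a tub.
- bay_right (a point): Centre of the floor of the right bay (box y = -56 mm), same size as the left one.
- lid (a joint): Hinge of the clear lid on the box's far (+x) top edge, rad: 0 shut (level on the 75 mm rim), 1.57 upright, 2.0 the stop; starts at 1.5 to 1.8. Stiff: the lid stays where it is left; about 2 N at its edge moves it. Lid: clear plate 6 mm thick, 250 mm wide, reaching 162 mm from the hinge; its last 12 mm, a red strip, overhang the box's near wall when shut. An unseated tub or the shaker blocks it.
- lid_hinge (a point): Centre of the lid's hinge line on the box: box x = +75 mm, 75 mm high, axes as the box; the hinge line runs along y.
- lid_edge (a point): Middle of the lid's red grip strip, 156 mm from the hinge line, on its outer face (the top face when shut; it faces away from the robot when the lid stands open). Moves with the lid; axes as the lid: x from the grip strip towards the hinge, z out of the outer face.
- red_tub: Clean red plastic tub, loose, about 0.22 kg, 100 (its x) x 84 (its y) x 34 mm high, walls 3 mm, same either way round. A 10 mm thick divider along x splits it (34 mm free each side); its middle 50 mm rises as a grip tab to 52 mm above the underside. Origin: centre of underside; z out of the open top. Starts on the rack, tilted 30 degrees, top leaning towards the robot.
- white_tub: White plastic tub of the same shape and size, loose, already seated in the other bay. Leave it in place.
- shaker: Pepper shaker, loose, an upright cylinder 40 mm in diameter and 85 mm high, amber glass with steel cap, about 0.16 kg. Origin: centre of its underside, z up. Starts standing in the middle of the bay that has no tub.
- mat: Round cork mat fixed on the counter, 100 mm in diameter, 5 mm thick. Origin: centre of its underside.
- rack: Steel drying rack, fixed, 130 (its x) x 120 mm. Origin: centre of its underside on the counter. Its plate slopes 30 degrees, rising along its +x (away from the robot); the plate's middle is 45 mm high and a lip 15 mm tall at its lower edge stops the tub. The tub's x runs up the slope.
- tin: Steel milkshake tin, loose, standing mouth up, 92 mm across the rim, 165 mm high, 0.3 kg. Origin: centre of its underside. Bystander.
- scoop: Aluminium ice scoop lying on the counter, loose, about 196 mm long (its x, from -96 to +100 mm), 48 mm wide and high. Origin under its middle. Bystander.
- menu_stand: Red menu stand with an upright card, loose, 60 (its x) x 110 (its y) x 152 mm high, 0.4 kg. Origin: centre of its underside. Bystander.
Things that resemble listed ones, but are neither listed nor needed, are in the scene too. There is more than one size of the mat; the one meant has the size given above.

How it is judged (in metres and radians):
At the end, for the whole second after the job is handed in: Red tub on the floor of the bay beside the white tub: within 6 mm of the bay centre, 3 mm of its floor, tilt under 0.03 rad, square within 0.09 rad; lid shut to 0.04 rad; shaker upright (0.06 rad) on the cork mat, its axis within 30 mm of the mat centre; all at rest (((horizontal distance between red_tub and bay_left below 0.006 m and z of red_tub in the frame of bay_left between -0.004 and 0.003 m) or (horizontal distance between red_tub and bay_right below 0.006 m and z of red_tub in the frame of bay_right between -0.004 and 0.003 m)) and angle between red_tub's own z axis and vertical below 0.03 rad and angle between the x axis of red_tub and the x axis of box, either way round below 0.09 rad and linear speed of each of red_tub, shaker below 0.02 m/s and value of joint lid below 0.04 rad and horizontal distance between shaker and mat below 0.03 m and angle between shaker's own z axis and vertical below 0.06 rad and height (world z) of shaker between 0.002 and 0.009 m); the robot touches nothing.
It fails at once if the white tub is moved by more than 20 mm (distance of white_tub from where it was at the start of the episode above 0.02 m).
It fails at once if the milkshake tin, ice scoop or menu stand is moved by more than 20 mm (distance of any of tin, scoop, menu_stand from where it was at the start of the episode above 0.02 m).
It fails at once if the red tub is dropped or thrown into the box (faster than 0.5 m/s with its underside below 50 mm near the box) (horizontal distance between red_tub and box below 0.12 m and height (world z) of red_tub below 0.05 m and linear speed of red_tub above 0.5 m/s).
It fails at once if the lid is slammed (faster than 2.5 rad/s within 0.15 rad of shut) (value of joint lid below 0.15 rad and velocity of joint lid below -2.5 rad/s).
It also fails if it takes over 72 s, if anything falls off the work surface, if the arm or the gripper's body presses on something with over 40 N, if the wrist force passes 120 N, or if a joint passes its speed limit or range.

ROBOT

A 6-joint arm with a two-finger parallel gripper is mounted at the origin on the work surface. World frame = base frame: x ahead of the robot, y to its left, z up, the work surface at z = 0. Lengths are in mm, angles in degrees, forces in N, time in s.
With the tool pointing down it reaches from about 350 to 850 mm from the base axis. Payload 8.1 kg.
Tool frame: the origin (TCP) lies midway between the tips of the shut fingers; the grasp point (between the pads) lies 19 mm behind it (r.pinch_z is the distance from the TCP to the grasp point, in mm); z points along the fingers, y is the line along which they close (so a half turn about z gives the same grasp; the last joint's range is limited). The gripper opens to 85 mm and grips with 20 to 120 N. Pads are 22 mm wide; open, the fingers measure 114 mm over their backs; the gripper's body (76 mm by 85 mm) begins 54 mm behind the grasp point. The pads swing forward as they close: fully open they stand 13 mm farther back than shut.
Start: joints at [-79.32, 7.471, 85.268, -0, 87.261, -4.893], TCP at [161.1, -577.972, 231.292] pointing down, gripper open.
Joint ranges: [-169.43, 169.43], [-51.17, 129.36], [1.28, 143.12], [-76.62, 256.62], [0, 156.53], [-152.29, 152.29]. Speed limits (degrees/s): [136.94, 136.94, 159.86, 180, 180, 180].

INTERFACE

Orientations are given as [roll, pitch, yaw] about the fixed x, y, z axes, in that order (R = Rz(yaw) Ry(pitch) Rx(roll)).
In Python, from bench import r gives the robot as it stands.
- The arm moves only by the shell command python3 -m jog 'ROWS' [OPENING] [FORCE]. ROWS is JSON, one flat list of numbers, 6 for each row, row after row: the shift along the tool's x, y, z in m, then the turn, a rotation vector about the tool's x, y, z in rad. A call has 1 to 8 rows; each row is the pose to reach, as a shift and turn from the pose commanded when the call began, along the tool's axes at that moment; what a row does not reach only later rows make up. A row lasts 1/8 s, in which the tool goes at most 62.5 mm and 10.7 degrees, less where a joint would pass 70% of its speed; a pose out of reach is approached as far as the arm can. A call with a gripper value outside its range is refused whole. OPENING is the opening, from -1 (shut) to 1 (fully open), set as the call begins (- or left out, the last holds). The fingers move at their own pace and stop on an object; FORCE is the grip in N (left out, the last holds). Time passes only in rows, so rows that repeat a pose let the fingers close. It gives the time, the measured TCP pose, the force, the opening and the grip force at its end, in the units of the state.
- r.sense(): the state, without advancing time (a new reading comes with each control period).
- r.snapshot(name): name is "scene" or "side" or "wrist"; returns a dict with "pixels" (400x640x3 uint8, red, green, blue), "range_z" (400x640 float32, mm along the optical axis (not along the pixel's ray), 0 where there is no reading), "K" (3x3 intrinsics, pixels), "rvec" (rotation vector, rad) and "tvec" (3), from world to camera coordinates, as OpenCV has them. Camera axes: x right, y down, z forward; pixel columns grow to the right and rows downward; lengths in mm; the calibration is good to about 2 mm. A picture is of the moment at which its call begins.
- r.hand_in(): hands the job in; it is judged then, once.
Trained networks look in a picture, given as the dict that the camera call returned (one of the last four; its "shot" number tells which), for a name from the list of things; names that differ only in an ending like _2 or _b are one class to them, and where a whole thing is asked for, a point or a joint stands for the part that bears it (a point fixed in the world has none). Each returns a list of dicts, best first, with "score" (0 to 1); they miss things now and then, are a little off and sometimes report something else, mostly with a low value. They report only what shows in the picture. A call takes as long as a camera call. They do not tell look-alikes from the thing itself.
- r.look_for(picture, target): "bbox" ([left, top, right, bottom] in pixels, round what is visible of it).
- r.outline_of(picture, target): "region" (400x640 bool, what is visible of it) and "bbox" ([left, top, right, bottom] in pixels, round what is visible of it).
The state is a dict: "time": time; "joint_pos": joint angles; "qd": joint speeds; "joint_efforts": joint torques, N m; "tool_pos": TCP position; "tcp_rot": TCP orientation; "ft_force": force on the tool from outside, world axes, zero at the start; "wrist_torque": the same for the moment, N m; "finger_gap": finger opening in mm; "grip_force": force on a finger pad.
Only numpy, scipy, OpenCV 4.12 (cv2) and the standard library are available. Lean on these libraries where they do the work, as an engineer would, in place of code of your own. Each camera call takes 0.05 s, during which the arm holds its last target. There are 200 camera calls.

## Working session

There is one attempt and no reset: what is moved stays moved. The work goes in short steps, Python scripts to look and compute and a shell command to move; the robot and the scene stay as the last step left them, time stands still between calls to the robot, and variables do not carry over. Pictures are saved under pics/ and viewed, at most 10 in all, crops included, and the job is handed in when it is done.

```bash
ls; mkdir -p pics
cat > h.py <<'E'
import numpy as np, cv2
from scipy.spatial.transform import Rotation as Ro
from bench import r
def cam(s):
    return cv2.Rodrigues(np.array(s["rvec"],float))[0], np.array(s["tvec"],float).ravel(), np.array(s["K"],float)
def cloud(s):
    R,t,K=cam(s); z=s["range_z"].astype(float)
    v,u=np.mgrid[0:z.shape[0],0:z.shape[1]]
    P=np.stack([(u-K[0,2])*z/K[0,0],(v-K[1,2])*z/K[1,1],z],-1)
    W=(P-t)@R; W[z<=0]=np.nan
    return W
def proj(s,p):
    R,t,K=cam(s); c=K@(R@np.array(p,float)+t); return c[:2]/c[2]
def save(s,n,crop=None,sc=1):
    im=s["pixels"][:,:,::-1]
    if crop: l,t,ri,b=crop; im=im[t:b,l:ri]
    cv2.imwrite("pics/"+n,cv2.resize(im,None,fx=sc,fy=sc,interpolation=cv2.INTER_CUBIC))
E
python3 - <<'E'
from h import *
a=r.snapshot("scene");b=r.snapshot("side")
cv2.imwrite("pics/a.png",cv2.resize(np.vstack([a["pixels"],b["pixels"]])[:,:,::-1],(480*1,600)))
save(a,"scene.png",None,1.25);save(b,"side.png",None,1.25)
for n,s in(("scene",a),("side",b)):
    W=cloud(s)
    R,t,K=cam(s); print(n,(-R.T@t).round(), K[0,0])
    for k in["box","lid","red_tub","white_tub","shaker","mat","rack","tin","scoop","menu_stand"]:
        for o in r.outline_of(s,k)[:4]:
            P=W[o["region"]];P=P[~np.isnan(P[:,0])]
            print(k,round(o["score"],2),[int(x) for x in o["bbox"]],np.median(P,0).round() if len(P) else None, np.percentile(P,[2,98],axis=0).round().tolist() if len(P) else "")
E
```

```text
pics
scene [1078.  556.  588.] 392.68052951836813
box 0.97 [201, 96, 310, 211] [ 553. -197.   66.] [[392.0, -362.0, 3.0], [602.0, -96.0, 232.0]]
box 0.25 [266, 156, 284, 183] [ 499. -164.   78.] [[475.0, -189.0, 43.0], [510.0, -155.0, 97.0]]
lid 0.83 [201, 102, 262, 182] [ 578. -222.  164.] [[544.0, -362.0, 81.0], [604.0, -123.0, 233.0]]
red_tub 0.77 [395, 239, 448, 269] [525. 297.  80.] [[437.0, 245.0, 37.0], [545.0, 339.0, 98.0]]
white_tub 0.55 [254, 149, 269, 168] [ 458. -278.   42.] [[415.0, -313.0, 25.0], [491.0, -242.0, 63.0]]
shaker 0.74 [266, 157, 282, 181] [ 499. -162.   76.] [[476.0, -186.0, 44.0], [510.0, -155.0, 97.0]]
shaker 0.74 [255, 150, 271, 167] [ 457. -278.   43.] [[414.0, -316.0, 25.0], [491.0, -241.0, 64.0]]
mat 0.97 [408, 217, 441, 235] [337. 208.   3.] [[301.0, 175.0, -0.0], [370.0, 240.0, 5.0]]
mat 0.64 [334, 210, 378, 231] [437.  86.   4.] [[390.0, 38.0, -1.0], [481.0, 129.0, 6.0]]
rack 0.97 [385, 249, 456, 309] [540. 321.  33.] [[440.0, 247.0, 3.0], [556.0, 360.0, 72.0]]
tin 0.65 [280, 192, 331, 279] [662. 123. 117.] [[603.0, 63.0, -0.0], [690.0, 150.0, 164.
[... 775 characters left out ...]
  79.] [[473.0, -183.0, 53.0], [511.0, -154.0, 97.0]]
mat 0.87 [373, 262, 410, 290] [336. 209.   4.] [[304.0, 174.0, 1.0], [370.0, 241.0, 5.0]]
mat 0.63 [332, 219, 380, 243] [435.  86.   5.] [[392.0, 38.0, 2.0], [481.0, 130.0, 7.0]]
mat 0.63 [309, 190, 340, 208] [538. -22.   4.] [[504.0, -62.0, 0.0], [572.0, 11.0, 5.0]]
rack 0.63 [253, 238, 329, 314] [500. 339.   8.] [[431.0, 249.0, 2.0], [556.0, 360.0, 72.0]]
tin 0.78 [233, 150, 281, 231] [637. 135. 113.] [[605.0, 61.0, 1.0], [690.0, 150.0, 165.0]]
scoop 0.68 [278, 152, 292, 182] [ 706. -159.   29.] [[670.0, -229.0, 5.0], [724.0, -49.0, 40.0]]
menu_stand 0.91 [158, 204, 227, 311] [680. 344.  62.] [[650.0, 290.0, 4.0], [712.0, 389.0, 151.0]]
```

View pics/scene.png

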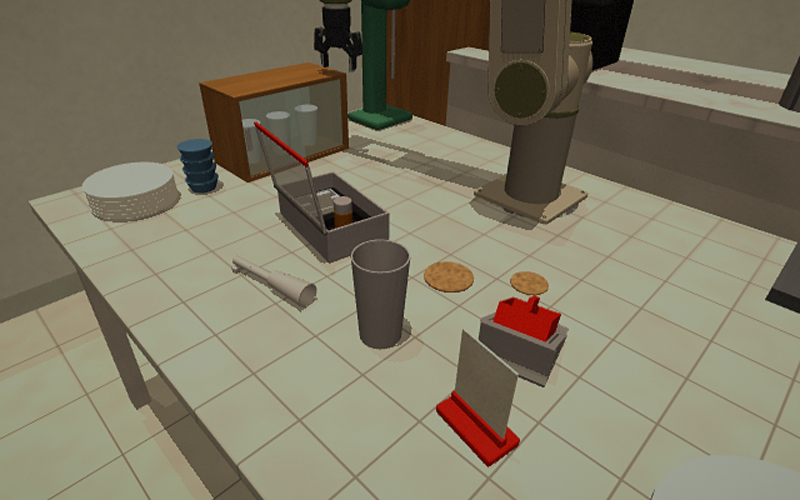

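View pics/side.png

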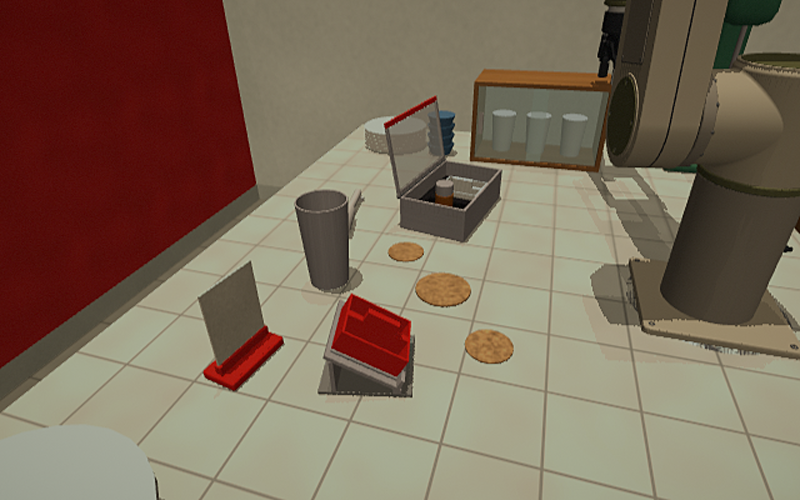

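Scene: the shaker (amber/steel cap, scene px 340,212 in the enlarged view) is in the left bay. The white tub is in the right bay, and the red tub is on the rack (528,320). Possible mix-ups are the three mats at (449,276), (529,283) and one behind the tin (side 405,252), and the red menu-stand base (478,428) for the red tub. The large mat at (449,276) fits 100 mm. I'll check with circle fits and a crop.

```bash
cat > m.py <<'E'
from h import *
a=r.snapshot("scene");b=r.snapshot("side")
save(a,"matcrop.png",(300,190,470,320),4)
C=[]
for s in(a,b):
    W=cloud(s);C.append(W.reshape(-1,3))
    for o in r.outline_of(s,"mat")[:4]:
        P=W[o["region"]];P=P[(P[:,2]>1.5)&(P[:,2]<9)][:,:2].astype(np.float32)
        (c,rad)=cv2.minEnclosingCircle(P);print("mat",np.round(c,1),"D",round(2*rad,1),"areaD",round(2*np.sqrt(cv2.contourArea(cv2.convexHull(P))/np.pi)),np.median(P,0))
    ob=r.outline_of(s,"box")[0]
    P=W[ob["region"]];Q=P[(P[:,2]>68)&(P[:,2]<80)][:,:2].astype(np.float32)
    print("rim",cv2.minAreaRect(Q), len(Q))
    Q=P[(P[:,2]>5)&(P[:,2]<80)][:,:2].astype(np.float32); print("outer",cv2.minAreaRect(Q))
    o=r.outline_of(s,"red_tub")[0]; P=W[o["region"]]; P=P[~np.isnan(P[:,0])]
    np.save("tub_%s.npy"%("a" if s is a else "b"),P)
    o=r.outline_of(s,"shaker")[0]; P=W[o["region"]]; Q=P[(P[:,2]>88)][:,:2].astype(np.float32); print("cap",len(Q),cv2.minEnclosingCircle(Q) if len(Q) else"", np.nanmax(P[:,2]))
    o=r.outline_of(s,"rack")[0]; P=W[o["region"]]; P=P[~np.isnan(P[:,0])]; Q=P[(P[:,2]>2)][:,:2].astype(np.float32); print("rack",cv2.minAreaRect(Q))
C=np.vstack(C);C=C[~np.isnan(C[:,0])]
np.save("C.npy",C)
L=C[(C[:,2]>90)&(C[:,2]<245)&(C[:,0]>500)&(C[:,0]<640)&(C[:,1]>-380)&(C[:,1]<-90)]
L=L[L[:,0]>540]
A=np.c_[L[:,1:],np.ones(len(L))];k=np.linalg.lstsq(A,L[:,0],rcond=None)[0];print("lid x=",k,len(L),L.min(0),L.max(0))
E
python3 m.py
```

```text
mat [335.  206.4] D 76.1 areaD 73 [336.82037 208.0495 ]
mat [435.5  81.4] D 101.7 areaD 97 [435.80405  85.39872]
mat [ 434.2 -266.6] D 407.9 areaD 244 [ 553.2283 -178.0915]
rim ((484.49066162109375, -230.04039001464844), (253.8826446533203, 159.65464782714844), 79.85164642333984) 433
outer ((484.319580078125, -230.00645446777344), (257.3611755371094, 160.26763916015625), 80.11360931396484)
cap 1709 ((572.815185546875, -246.86190795898438), 127.30256652832031) 234.5588883949137
rack ((506.3445739746094, 294.00201416015625), (116.62718963623047, 119.42037963867188), 13.3388090133667)
mat [436.5  82.7] D 102.0 areaD 97 [435.52383  86.60772]
mat [536.7 -23.1] D 76.8 areaD 73 [537.21405  -21.109613]
mat [ 481.  -229.1] D 291.6 areaD 157 [ 461.426   -113.29861]
mat [338.  207.2] D 74.2 areaD 71 [336.58063 209.20279]
rim ((483.0256652832031, -230.05076599121094), (256.1221923828125, 157.9751434326172), 77.8143081665039) 607
outer ((537.212890625, -362.2248229980469), (264.7985534667969, 580.4578857421875), 21.114900588989258)
cap 95 ((493.2787780761719, -172.84628295898438), 20.007122039794922) 97.54968163205432
rack ((542.0845336914062, -382.65570068359375), (299.750244140625, 622.361572265625), 19.403165817260742)
lid x= [1.89342535e-01 1.78258063e-01 5.90344912e+02] 3986 [ 540.07638051 -372.8812634    90.01936378] [ 611.35733207 -119.90365287  235.27492904]
```

View pics/matcrop.png

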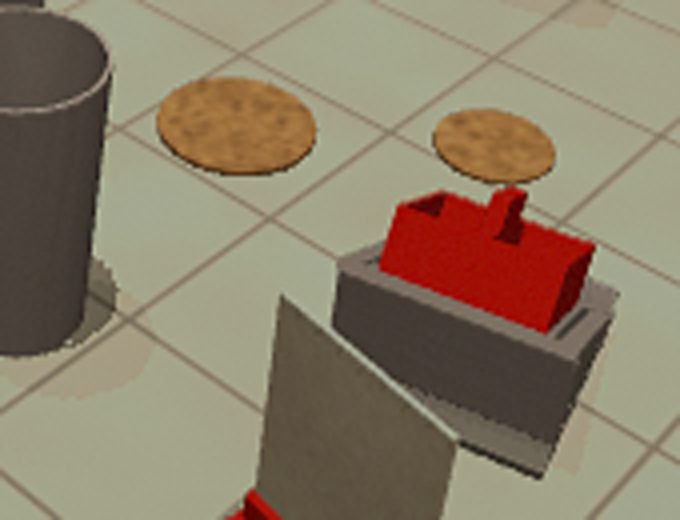

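The crop confirms it: the large mat (crop 237,125; 102 mm fit, centre about 436,84) is the 100 mm one. The mat at crop (495,145) measures 75 mm. Next I'll plan the shaker grasp.

```bash
cat >> h.py <<'E'
def down(yaw):  # tool z down, tool x at yaw
    return Ro.from_euler("xyz",[180,0,yaw],degrees=True)
def plan(pos,R,label=""):
    s=r.sense(); p=np.array(s["tool_pos"]); R0=Ro.from_euler("xyz",s["tcp_rot"],degrees=True)
    d=R0.inv().apply(np.array(pos)-p)/1000; rv=(R0.inv()*R).as_rotvec()
    print(label,"d",d.round(4).tolist(),"rv",rv.round(4).tolist(),"deg",np.degrees(np.linalg.norm(rv)).round(1))
E
python3 - <<'E'
from h import *
s=r.sense();print({k:np.round(v,2).tolist() for k,v in s.items()},r.pinch_z)
for y in(-10.5,79.5,-100.5,169.5):plan([493.5,-174,200],down(y),y)
P=np.load("C.npy")
# cap circle fit from both cams
Q=P[(P[:,2]>92)&(P[:,2]<99)&(abs(P[:,0]-493)<28)&(abs(P[:,1]+174)<28)]
print("cap",cv2.minEnclosingCircle(Q[:,:2].astype(np.float32)),Q[:,:2].mean(0))
# box rim: search pose
from scipy.optimize import minimize
Q=P[(P[:,2]>73)&(P[:,2]<78)&(P[:,0]>390)&(P[:,0]<585)&(P[:,1]>-375)&(P[:,1]<-85)][:,:2]
def f(x):
    c,s_=np.cos(x[2]),np.sin(x[2]);d=Q-x[:2];u=np.c_[c*d[:,0]+s_*d[:,1],-s_*d[:,0]+c*d[:,1]]
    e=np.minimum(np.minimum(abs(u[:,0]-72.5),abs(u[:,0]+72.5)),np.minimum(abs(u[:,1]-122.5),abs(u[:,1]+122.5)))
    return np.minimum(e,8).mean()
b=min((minimize(f,[484+i,-230+j,np.radians(-10.5)],method="Nelder-Mead") for i in(-4,0,4) for j in(-4,0,4)),key=lambda o:o.fun);print("box",b.x[:2],np.degrees(b.x[2]),b.fun,len(Q))
E
```

```text
{'time': 1.7, 'joint_pos': [-79.32, 7.47, 85.27, 0.0, 87.26, -4.89], 'qd': [-0.1, -0.04, 0.01, 0.03, 0.1, -0.09], 'joint_efforts': [0.0, -56.93, -50.09, -0.0, 0.0, -0.0], 'tool_pos': [161.09, -577.96, 231.3], 'tcp_rot': [-180.0, -0.0, 15.57], 'ft_force': [0.73, 0.3, -1.16], 'wrist_torque': [-0.0, -0.03, -0.04], 'grip_force': 0.0, 'finger_gap': 85.34} 18.700000000000003
-10.5 d [0.4287, -0.2999, 0.0313] rv [-0.0, -0.0, 0.4551] deg 26.1
79.5 d [0.4287, -0.2999, 0.0313] rv [-0.0, -0.0, -1.1157] deg 63.9
-100.5 d [0.4287, -0.2999, 0.0313] rv [-0.0, 0.0, 2.0259] deg 116.1
169.5 d [0.4287, -0.2999, 0.0313] rv [0.0, -0.0, -2.6865] deg 153.9
cap ((490.7938232421875, -173.7933349609375), 21.641096115112305) [ 491.7700245  -171.38311401]
box [ 482.52744232 -229.45240325] -10.615489157175585 2.8338199600162177 600
```

Run:
```python
from h import *
P=np.load("C.npy");a=np.array([161,-578]);b=np.array([493,-174]);d=(b-a)/np.linalg.norm(b-a)
q=P[:,:2]-a;t=q@d;n=abs(q@[-d[1],d[0]])
for i in range(0,520,40):
    m=(t>=i)&(t<i+40)&(n<100); print(i,m.sum(),np.percentile(P[m,2],99.5).round() if m.any() else "",end="; ")
m=(P[:,2]>60)&(P[:,1]<-380)&(P[:,0]<700);print(P[m].min(0),P[m].max(0))
```

```text
0 4123 424.0; 40 2422 424.0; 80 588 230.0; 120 532 2.0; 160 503 3.0; 200 446 2.0; 240 423 3.0; 280 355 3.0; 320 811 76.0; 360 635 75.0; 400 766 76.0; 440 705 76.0; 480 837 117.0; [ -818.28344742 -1588.63026388    60.00395864] [ 699.98820505 -499.14220558  427.83387036]
```

```bash
python3 -m jog '[0.043,-0.03,0.003,0,0,0.05, 0.09,-0.063,0.006,0,0,0.1, 0.14,-0.098,0.01,0,0,0.16, 0.19,-0.133,0.014,0,0,0.22, 0.24,-0.168,0.018,0,0,0.28, 0.29,-0.203,0.022,0,0,0.34, 0.34,-0.238,0.026,0,0,0.4, 0.385,-0.269,0.03,0,0,0.455]' 0.53
python3 - <<'E'
from h import *
s=r.sense();print(s["tool_pos"],s["tcp_rot"])
w=r.snapshot("wrist");save(w,"w1.png",None,1)
W=cloud(w);P=W.reshape(-1,3)
Q=P[(P[:,2]>90)&(P[:,2]<100)&(abs(P[:,0]-493)<35)&(abs(P[:,1]+174)<35)]
if len(Q):print("cap",cv2.minEnclosingCircle(Q[:,:2].astype(np.float32)),len(Q))
plan([493,-174.2,62],down(-10.6))
E
```

```text
time: 2.7
tool_pos: [461.0, -213.6, 201.5]
tcp_rot: [180.0, -0.0, -10.6]
ft_force: [0.1, -1.1, -0.4]
finger_gap: 65.1
grip_force: 0.0
[ 460.95532523 -213.61195042  201.51987177] [ 1.79987164e+02 -4.96943656e-02 -1.05745423e+01]
cap ((491.8134765625, -175.25682067871094), 19.928970336914062) 1841
 d [0.022, -0.0387, 0.1391] rv [-0.0036, -0.0018, 0.0004] deg 0.2
```

View pics/w1.png

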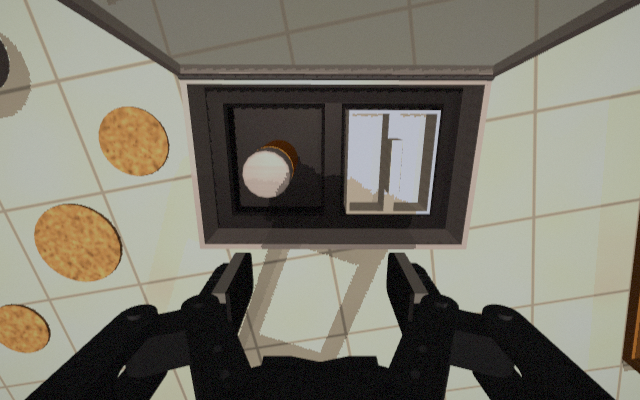

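The wrist view shows the shaker cap at (267,173) in the left bay, the white tub at (393,160), the box rim square in view and the open lid beyond it. I'll fit the box from this view.

```bash
python3 - <<'E'
from h import *
from scipy.optimize import minimize
w=r.snapshot("wrist");P=cloud(w).reshape(-1,3)
near=(abs(P[:,0]-483)<110)&(abs(P[:,1]+230)<160)
Q=P[near&(P[:,2]>72)&(P[:,2]<79)]
print("rim",len(Q),cv2.minAreaRect(Q[:,:2].astype(np.float32)),np.median(Q[:,2]))
B=np.array([482.5,-229.5]);y=np.radians(-10.6)
def loc(Q,x):
    c,s=np.cos(x[2]),np.sin(x[2]);d=Q[:,:2]-x[:2];return np.c_[c*d[:,0]+s*d[:,1],-s*d[:,0]+c*d[:,1]]
def f(x):
    u=loc(Q,x);e=np.minimum(np.minimum(abs(abs(u[:,0])-72.5),9+0*u[:,0]),abs(abs(u[:,1])-122.5));return np.minimum(e,8).mean()
b=min((minimize(f,[482+i,-230+j,np.radians(-10.5)],method="Nelder-Mead") for i in(-4,0,4) for j in(-4,0,4)),key=lambda o:o.fun);print("box",b.x[:2],np.degrees(b.x[2]),b.fun)
x=b.x;u=loc(P,x)
F=near&(P[:,2]>5)&(P[:,2]<17)&(abs(u[:,0])<60)&(u[:,1]>0)
print("floor",F.sum(),np.percentile(u[F],[1,99],axis=0).round(1).tolist(),np.median(P[F,2]))
D=near&(P[:,2]>32)&(P[:,2]<40)&(u[:,1]>0)&(u[:,1]<115)&(abs(u[:,0])<68)
E=u[D]
for nm,m,k in(("left edge",(abs(E[:,0])<25)&(E[:,1]>70),1),("mid edge",(abs(E[:,0])<25)&(E[:,1]<40),1),("far",(abs(E[:,1]-56)<25)&(E[:,0]>20),0),("near",(abs(E[:,1]-56)<25)&(E[:,0]<-20),0)):
    if m.any():print(nm,m.sum(),np.percentile(E[m][:,k],[2,98]).round(1))
T=near&(P[:,2]>43)&(P[:,2]<48)&(u[:,1]<0)&(u[:,1]>-105)&(abs(u[:,0])<60)
print("white rim",cv2.minAreaRect(u[T].astype(np.float32)),np.median(P[T,2]))
T=near&(P[:,2]>58)&(P[:,2]<66)&(u[:,1]<0)&(u[:,1]>-105)&(abs(u[:,0])<60)
print("white tab",u[T].mean(0),np.median(P[T,2]))
E
python3 -m jog '[0.01,-0.015,0,0,0,0, 0.022,-0.0385,0.01,0,0,0, 0.022,-0.0385,0.05,0,0,0, 0.022,-0.0385,0.09,0,0,0, 0.022,-0.0385,0.12,0,0,0, 0.022,-0.0385,0.137,0,0,0, 0.022,-0.0385,0.137,0,0,0]' 0.53 30
```

```text
rim 6312 ((480.9863586425781, -230.32508850097656), (251.34771728515625, 152.0142059326172), 79.3651123046875) 74.898442986878
box [ 481.62835265 -230.13574285] -10.737388670421058 1.4793012461330202
floor 6359 [[-53.4, 11.5], [51.7, 100.9]] 10.839240999990299
left edge 731 [101.2 114.7]
mid edge 538 [ 0.2 36.1]
far 924 [52.7 67.8]
near 650 [-67.4 -53.5]
white rim ((-0.5048294067382812, -56.38549041748047), (99.9728775024414, 84.9211196899414), 0.11452697962522507) 44.80413364058485
white tab [  0.79826297 -55.46408157] 62.72407430482393
time: 3.68
tool_pos: [487.6, -181.7, 63.4]
tcp_rot: [-180.0, 0.1, -10.5]
ft_force: [-0.1, 0.8, -0.9]
finger_gap: 65.9
grip_force: 0.0
```

Run:
```python
from h import *
print(r.sense()["tool_pos"])
plan([491.8,-175.2,62],down(-10.6))
w=r.snapshot("wrist");s=r.sense();print(s["tool_pos"],s["tcp_rot"],s["qd"])
P=cloud(w).reshape(-1,3)
Q=P[(P[:,2]>92)&(P[:,2]<99)&(abs(P[:,0]-493)<35)&(abs(P[:,1]+174)<35)]
if len(Q):print("cap",cv2.minEnclosingCircle(Q[:,:2].astype(np.float32)),len(Q))
plan([491.8,-175.2,62],down(-10.6))
```

```text
[ 487.57059142 -181.70257096   63.36196923]
 d [0.003, -0.0072, 0.0014] rv [-0.0005, 0.0021, 0.001] deg 0.1
[ 488.55058166 -182.09147217   64.73362829] [ 1.79999339e+02 -4.41164110e-03 -1.05395510e+01] [ 0.20597675 -1.28595931 -1.30571184  0.00708692  0.19384559 -0.11761261]
cap ((494.6406555175781, -166.535888671875), 28.68253517150879) 6992
 d [0.0019, -0.0074, 0.0027] rv [0.0, -0.0001, 0.0011] deg 0.1
```

```bash
python3 -m jog '[0.002,-0.0073,0.0025,0,0,0, 0.002,-0.0073,0.0025,0,0,0, 0.002,-0.0073,0.0025,0,0,0]'
```

```text
time: 4.1
tool_pos: [492.2, -174.9, 62.5]
tcp_rot: [180.0, -0.1, -10.5]
ft_force: [0.2, -0.4, 0.2]
finger_gap: 65.3
grip_force: 0.0
```

```bash
python3 -m jog '[0,0,0,0,0,0, 0,0,0,0,0,0, 0,0,0,0,0,0, 0,0,0,0,0,0, 0,0,0,0,0,0]' -1 40
```

```text
time: 4.72
tool_pos: [492.0, -175.0, 62.2]
tcp_rot: [180.0, -0.0, -10.5]
ft_force: [-0.6, 0.2, 5.7]
finger_gap: 38.9
grip_force: 40.4
```

```bash
python3 -m jog '[0,0,-0.03,0,0,0, 0,0,-0.07,0,0,0, 0,0,-0.112,0,0,0, -0.022,-0.052,-0.112,0,0,0, -0.045,-0.107,-0.112,0,0,0, -0.068,-0.162,-0.112,0,0,0, -0.091,-0.215,-0.112,0,0,0, -0.102,-0.243,-0.112,0,0,0]'
python3 -m jog '[0,0,0,0,0,0, 0,0,0,0,0,0, 0,0,0,0,0,0]'
python3 - <<'E'
from h import *
w=r.snapshot("wrist");s=r.sense();print(s["tool_pos"],s["tcp_rot"],s["finger_gap"])
a=r.snapshot("scene")
W=cloud(w)
P=W.reshape(-1,3);n=(abs(P[:,0]-436)<70)&(abs(P[:,1]-84)<70)&(P[:,2]>2.5)&(P[:,2]<8);Q=P[n][:,:2]
hull=cv2.convexHull(Q.astype(np.float32));print("mat",cv2.minEnclosingCircle(hull),len(Q))
for nm,s in(("w",w),("a",a)):
    for o in r.outline_of(s,"mat")[:3]:
        P=cloud(s)[o["region"]];P=P[(P[:,2]>2)&(P[:,2]<9)&(P[:,0]>300)];print(nm,cv2.minEnclosingCircle(P[:,:2].astype(np.float32)) if len(P) else"")
    for o in r.outline_of(s,"shaker")[:1]:
        P=cloud(s)[o["region"]];print(nm,np.nanpercentile(P,[2,50,98],axis=0).round().tolist())
plan([436,83,57],down(-10.5))
E
```

```text
time: 5.72
tool_pos: [434.2, 85.1, 173.0]
tcp_rot: [-180.0, 0.1, -10.4]
ft_force: [0.3, -0.4, -0.2]
finger_gap: 39.3
grip_force: 41.1
time: 6.1
tool_pos: [435.8, 81.8, 173.5]
tcp_rot: [180.0, 0.0, -10.6]
ft_force: [-0.5, 0.3, -2.4]
finger_gap: 39.0
grip_force: 41.1
[435.79820748  81.74224309 173.60020848] [ 1.79984994e+02  1.92037649e-02 -1.05879117e+01] 38.93301771015227
mat ((429.38739013671875, 71.58220672607422), 61.714664459228516) 5834
w ((435.6919250488281, 82.14533996582031), 49.72173309326172)
w ((536.4832763671875, -24.221487045288086), 37.03144073486328)
w ((341.1187438964844, 209.67628479003906), 36.21158981323242)
a ((435.92919921875, 83.0613021850586), 49.95268249511719)
a ((336.9284973144531, 205.3600616455078), 36.94118118286133)
a ((497.632080078125, -346.08917236328125), 239.0626678466797)
a [[428.0, 67.0, 124.0], [450.0, 89.0, 163.0], [455.0, 102.0, 208.0]]
 d [0.0001, -0.0008, 0.1168] rv [0.0, 0.0001, -0.0007] deg 0.0
```

```bash
python3 -m jog '[0,0,0.03,0,0,0, 0,0,0.07,0,0,0, 0,0,0.1,0,0,0, 0,0,0.112,0,0,0, 0,0,0.1155,0,0,0, 0,0,0.1165,0,0,0, 0,0,0.117,0,0,0, 0,0,0.117,0,0,0]'
```

```text
time: 7.4
tool_pos: [436.3, 82.8, 57.6]
tcp_rot: [-180.0, -0.1, -10.5]
ft_force: [-0.6, 0.4, -1.8]
finger_gap: 39.0
grip_force: 41.1
```

```bash
python3 -m jog '[0,0,0.0008,0,0,0, 0,0,0.0008,0,0,0]'; python3 -m jog '[0,0,0,0,0,0, 0,0,0,0,0,0, 0,0,0,0,0,0, 0,0,-0.02,0,0,0, 0,0,-0.07,0,0,0, 0,0,-0.13,0,0,0, 0,0,-0.19,0,0,0, 0,0,-0.2,0,0,0]' 0.6
python3 - <<'E'
from h import *
a=r.snapshot("scene");b=r.snapshot("side")
for s in(a,b):
    for o in r.outline_of(s,"shaker")[:2]:
        P=cloud(s)[o["region"]];Q=P[P[:,2]>83][:,:2].astype(np.float32);print(o["score"],np.nanpercentile(P,[2,50,98],axis=0).round().tolist(),cv2.minEnclosingCircle(Q) if len(Q) else"")
# tub fit
C=np.vstack([cloud(a).reshape(-1,3),cloud(b).reshape(-1,3)])
px=np.vstack([a["pixels"].reshape(-1,3),b["pixels"].reshape(-1,3)]).astype(int)
m=(px[:,0]>80)&(px[:,1]<px[:,0]*0.35)&(px[:,2]<px[:,0]*0.35)&(C[:,0]>400)&(C[:,0]<600)&(C[:,1]>200)&(C[:,1]<390)&(C[:,2]>15)&(C[:,2]<140)
T=C[m];np.save("T.npy",T);print(len(T),T.min(0),T.max(0))
m=(C[:,0]>400)&(C[:,0]<600)&(C[:,1]>200)&(C[:,1]<390)&(C[:,2]>15)&(C[:,2]<100);print("rack+tub",cv2.minAreaRect(C[m][:,:2].astype(np.float32)))
for y in range(-30,31,5):
    R=Ro.from_euler("ZY",[y,-30],degrees=True);u=R.inv().apply(T);p=np.percentile(u,[1.5,98.5],axis=0);print(y,p.round(1).tolist(),(p[1]-p[0]).round(1))
E
```

```text
time: 7.65
tool_pos: [435.8, 82.7, 56.2]
tcp_rot: [-180.0, -0.0, -10.5]
ft_force: [0.9, 0.5, -1.2]
finger_gap: 38.8
grip_force: 41.2
time: 8.65
tool_pos: [438.1, 82.9, 261.5]
tcp_rot: [-179.9, -0.5, -10.5]
ft_force: [0.8, -0.1, 1.0]
finger_gap: 68.4
grip_force: 0.0
0.74 [[417.0, 42.0, 4.0], [434.0, 97.0, 56.0], [462.0, 103.0, 91.0]] ((436.63348388671875, 83.81903839111328), 20.585538864135742)
0.59 [[396.0, -358.0, 5.0], [540.0, -188.0, 66.0], [600.0, -96.0, 228.0]] ((498.87286376953125, -105.90473937988281), 255.141845703125)
3865 [432.52167552 239.064253    22.35051151] [549.6269857 343.9421353 103.3699867]
rack+tub ((494.888427734375, 290.6567077636719), (115.58538055419922, 122.04505920410156), 14.129158973693848)
-30 [[213.8, 441.3, -105.9], [332.9, 556.2, -54.5]] [119.2 115.   51.5]
-25 [[250.7, 415.4, -126.9], [369.4, 529.3, -76.1]] [118.8 113.8  50.8]
-20 [[285.6, 386.4, -146.3], [403.4, 498.1, -95.9]] [117.8 111.7  50.3]
-15 [[318.5, 354.5, -164.2], [434.8, 463.7, -114.2]] [116.3 109.2  50. ]
-10 [[349.0, 319.7, -180.6], [463.1, 425.6, -130.9]] [114.1 105.8  49.7]
-5 [[377.0, 282.4, -195.4], [488.4, 384.3, -146.2]] [111.4 101.9  49.2]
0 [[401.9, 243.0, -208.3], [510.4, 340.0, -159.5]] [108.4  97.   48.8]
5 [[423.8, 201.7, -220.2], [529.0, 293.3, -171.2]] [105.2  91.6  49. ]
10 [[442.2, 158.5, -230.7], [544.1, 244.6, -180.8]] [101.9  86.1  49.9]
15 [[456.2, 112.1, -239.3], [557.1, 195.7, -188.6]] [100.9  83.6  50.7]
20 [[465.6, 61.4, -246.2], [568.8, 149.7, -194.2]] [103.2  88.3  52. ]
25 [[469.9, 9.7, -251.4], [576.9, 103.1, -197.8]] [107.   93.4  53.6]
30 [[470.5, -42.2, -254.2], [581.2, 55.9, -199.3]] [110.7  98.1  54.9]
```

```bash
cat > tub.py <<'E'
from h import *
def fit(T):
    best=None
    for y in np.arange(8,20,.5):
        R=Ro.from_euler("ZY",[y,-30],degrees=True);u=R.inv().apply(T);p=np.percentile(u,[1.5,98.5],axis=0);e=p[1]-p[0]
        v=e[0]+e[1]
        if best is None or v<best[0]:best=(v,y,p,u)
    v,y,p,u=best
    return y,p,u
def report(T,ztool):
    y,p,u=fit(T);c=p.mean(0);top=np.percentile(u[:,2],99.5)
    # tab points
    t=u[(u[:,2]>top-13)&(abs(u[:,0]-c[0])<30)]
    print("yaw",y,"ext",(p[1]-p[0]).round(1),"centre",c.round(1),"tab y",np.median(t[:,1]).round(1),"x",np.percentile(t[:,0],[2,98]).round(1),"top",top.round(1),"low",np.percentile(u[:,2],.5).round(1),len(T))
    return y,c,top,np.median(t[:,1])
def tgt(y,cx,cy,ztop,h):  # TCP at tub height h (underside=0, tab top=52)
    R=Ro.from_euler("ZY",[y,-30],degrees=True);return R.apply([cx,cy,ztop-52+h]),R*Ro.from_euler("x",180,degrees=True)
E
python3 - <<'E'
from tub import *
T=np.load("T.npy");y,c,top,ty=report(T,0)
for h in(139,19):
    p,R=tgt(y,c[0],c[1],top,h);print(p.round(1));plan(p,R,h)
R=Ro.from_euler("ZY",[y,-30],degrees=True);print("underside centre",R.apply([c[0],c[1],top-52]))
E
```

```text
yaw 14.0 ext [100.7  83.1  50.6] centre [ 504.2  163.5 -212.4] tab y 166.3 x [481.5 529.3] top -186.6 low -238.7 3865
[432.4 276.3 165.9]
139 d [-0.0376, -0.19, 0.0884] rv [0.112, 0.5178, -0.4177] deg 38.7
[490.7 290.8  62. ]
19 d [0.0172, -0.2149, 0.1922] rv [0.112, 0.5178, -0.4177] deg 38.7
underside centre [499.87064057 293.09242756  45.50285996]
```

```bash
python3 -m jog '[-0.004,-0.024,0.006,0.014,0.065,-0.052, -0.009,-0.047,0.015,0.028,0.13,-0.104, -0.014,-0.071,0.027,0.042,0.194,-0.157, -0.019,-0.095,0.04,0.056,0.259,-0.209, -0.024,-0.12,0.052,0.07,0.324,-0.261, -0.029,-0.145,0.065,0.084,0.388,-0.313, -0.034,-0.17,0.08,0.098,0.453,-0.366, -0.038,-0.19,0.088,0.112,0.518,-0.418]' -0.25
python3 -m jog '[0,0,0,0,0,0, 0,0,0,0,0,0, 0,0,0,0,0,0]'
python3 - <<'E'
from tub import *
w=r.snapshot("wrist");save(w,"w2.png")
C=cloud(w).reshape(-1,3);px=w["pixels"].reshape(-1,3).astype(int)
m=(px[:,0]>60)&(px[:,1]<px[:,0]*0.4)&(px[:,2]<px[:,0]*0.4)&(C[:,0]>400)&(C[:,0]<600)&(C[:,1]>200)&(C[:,1]<390)&(C[:,2]>15)&(C[:,2]<140)
y,c,top,ty=report(C[m],0)
s=r.sense();print(s["tool_pos"],s["tcp_rot"],s["finger_gap"])
for h in(20,):
    p,R=tgt(y,c[0],c[1],top,h);print(p.round(1));plan(p,R,h)
E
```

```text
time: 9.85
tool_pos: [430.9, 276.4, 163.8]
tcp_rot: [179.8, -30.0, 14.2]
ft_force: [-0.3, -0.3, -0.2]
finger_gap: 32.2
grip_force: 0.0
time: 10.22
tool_pos: [433.5, 275.9, 168.4]
tcp_rot: [180.0, -30.1, 13.9]
ft_force: [0.2, 0.2, -0.1]
finger_gap: 31.9
grip_force: 0.0
yaw 13.5 ext [97.5 81.6 50.9] centre [ 503.5  167.3 -211.1] tab y 167.5 x [479.  527.3] top -185.2 low -236.9 10733
[433.54396862 275.96822238 168.53147078] [179.980714   -30.14714819  13.9406988 ] 32.17618204827155
[490.6 289.9  63.6]
20 d [-0.0019, 0.0002, 0.1202] rv [-0.0035, -0.0026, 0.0067] deg 0.5
```

View pics/w2.png

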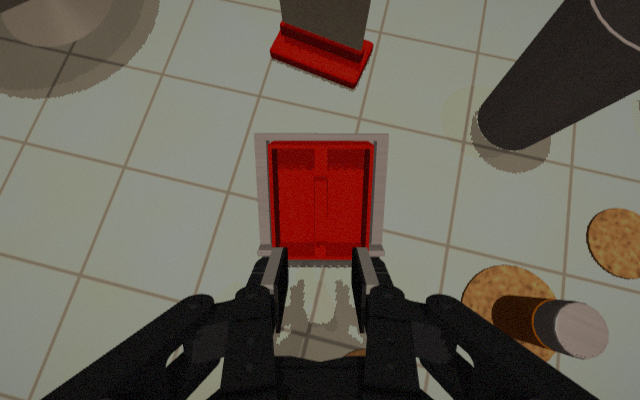

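The wrist view shows the tub square in view, the tab at (320,195) centred between the fingers, and the shaker standing on the large mat (575,330). Descending.

```bash
python3 -m jog '[-0.001,0,0.03,0,0,0, -0.002,0,0.06,0,0,0, -0.002,0,0.085,0,0,0, -0.002,0,0.105,0,0,0, -0.002,0,0.115,0,0,0, -0.002,0,0.1195,0,0,0, -0.002,0,0.1195,0,0,0, -0.002,0,0.1195,0,0,0]'; python3 -m jog '[0,0,0,0,0,0, 0,0,0,0,0,0, 0,0,0,0,0,0, 0,0,0,0,0,0]' -1 60
```

```text
time: 11.28
tool_pos: [489.8, 290.7, 64.6]
tcp_rot: [180.0, -30.2, 14.0]
ft_force: [0.1, 0.9, -0.3]
finger_gap: 32.0
grip_force: 0.0
time: 11.78
tool_pos: [489.6, 290.7, 64.5]
tcp_rot: [180.0, -30.2, 14.0]
ft_force: [-4.5, -2.1, 6.5]
finger_gap: 9.2
grip_force: 59.0
```

```bash
python3 -m jog '[0,0,-0.01,0,0,0, 0,0,-0.03,0,0,0, 0,0,-0.06,0,0,0, 0,0,-0.09,0,0,0, 0,0,-0.12,0,0,0, 0,0,-0.13,0,0,0, 0,0,-0.13,0,0,0, 0,0,-0.13,0,0,0]'
python3 - <<'E'
from h import *
r.snapshot("scene");s=r.sense();print(s["tool_pos"],s["tcp_rot"],s["finger_gap"],s["ft_force"])
plan([430,60,230],down(-10.7))
plan([491.5,-174.9,200],down(-10.7))
E
```

```text
time: 12.78
tool_pos: [425.7, 274.4, 174.5]
tcp_rot: [179.9, -30.0, 14.1]
ft_force: [-0.2, 1.1, -1.6]
finger_gap: 8.7
grip_force: 59.1
[425.70424961 274.28586803 174.34744417] [179.90955628 -30.00079019  14.04911661] 9.169789465736535 [ 0.21814833  0.16114989 -2.48694614]
 d [-0.0136, 0.209, -0.0718] rv [-0.1116, -0.5157, 0.4216] deg 38.7
 d [-0.0263, 0.4518, -0.0441] rv [-0.1116, -0.5157, 0.4216] deg 38.7
```

```bash
python3 -m jog '[-0.002,0.02,-0.012,-0.014,-0.064,0.053, -0.004,0.045,-0.024,-0.028,-0.129,0.105, -0.006,0.072,-0.036,-0.042,-0.193,0.158, -0.008,0.1,-0.046,-0.056,-0.258,0.211, -0.01,0.128,-0.055,-0.07,-0.322,0.263, -0.012,0.156,-0.063,-0.084,-0.387,0.316, -0.013,0.183,-0.07,-0.098,-0.451,0.369, -0.0136,0.209,-0.072,-0.1116,-0.5157,0.4216]'
python3 -m jog '[0,0,0,0,0,0, 0,0,0,0,0,0, 0,0,0,0,0,0]'
python3 - <<'E'
from h import *
r.snapshot("wrist");s=r.sense();print(s["tool_pos"],s["tcp_rot"],s["finger_gap"],s["ft_force"])
plan([491.5,-174.9,170],down(-10.7))
E
```

```text
time: 13.82
tool_pos: [430.6, 59.2, 231.1]
tcp_rot: [-179.9, 0.0, -10.8]
ft_force: [0.6, 0.0, -1.4]
finger_gap: 9.2
grip_force: 59.1
time: 14.2
tool_pos: [429.9, 61.0, 231.2]
tcp_rot: [-179.9, -0.1, -10.6]
ft_force: [0.5, 0.1, -2.7]
finger_gap: 9.1
grip_force: 59.2
[429.91630219  61.03644604 231.37508399] [-1.79893315e+02 -1.13143427e-01 -1.06114019e+01] 8.803636068399683 [ 0.27267951  0.18464348 -2.07435503]
 d [0.1039, 0.2207, 0.0612] rv [-0.0019, -0.002, 0.0015] deg 0.2
```

```bash
python3 -m jog '[0.01,0.022,0.006,0,0,0, 0.028,0.06,0.016,0,0,0, 0.048,0.102,0.028,0,0,0, 0.068,0.144,0.04,0,0,0, 0.086,0.183,0.05,0,0,0, 0.098,0.208,0.058,-0.001,-0.001,0, 0.104,0.2205,0.0612,-0.002,-0.002,0, 0.104,0.2205,0.0612,-0.002,-0.002,0]'
python3 -m jog '[0,0,0,0,0,0, 0,0,0,0,0,0]'
python3 - <<'E'
from h import *
w=r.snapshot("wrist");s=r.sense();print(s["tool_pos"],s["tcp_rot"],s["finger_gap"])
save(w,"w3.png")
C=cloud(w).reshape(-1,3);px=w["pixels"].reshape(-1,3).astype(int)
red=(px[:,0]>60)&(px[:,1]<px[:,0]*0.4)&(px[:,2]<px[:,0]*0.4)&(C[:,2]>130)&(C[:,2]<215)&(abs(C[:,0]-490)<90)&(abs(C[:,1]+175)<90)
T=C[red]
print(len(T),np.percentile(T,[1,50,99],axis=0).round(1).tolist())
h=np.histogram(T[:,2],bins=np.arange(140,212,4));print(list(zip(h[1],h[0])))
near=(abs(C[:,0]-483)<110)&(abs(C[:,1]+230)<160)
Q=C[near&(C[:,2]>72)&(C[:,2]<79)];print("rim",len(Q),cv2.minAreaRect(Q[:,:2].astype(np.float32)))
E
```

```text
time: 15.25
tool_pos: [491.6, -175.3, 170.1]
tcp_rot: [-180.0, 0.0, -10.7]
ft_force: [0.0, 0.3, -2.0]
finger_gap: 8.6
grip_force: 59.2
time: 15.5
tool_pos: [491.9, -174.6, 170.7]
tcp_rot: [180.0, -0.0, -10.6]
ft_force: [-0.3, -0.5, -0.9]
finger_gap: 8.9
grip_force: 59.2
[ 491.85057829 -174.69598352  170.68188349] [ 1.79981326e+02 -3.05342749e-02 -1.06247959e+01] 9.277994802013971
24206 [[445.0, -220.9, 150.3], [509.9, -176.6, 158.7], [545.7, -132.8, 201.3]]
[(np.int64(140), np.int64(0)), (np.int64(144), np.int64(0)), (np.int64(148), np.int64(8630)), (np.int64(152), np.int64(3032)), (np.int64(156), np.int64(618)), (np.int64(160), np.int64(744)), (np.int64(164), np.int64(810)), (np.int64(168), np.int64(831)), (np.int64(172), np.int64(904)), (np.int64(176), np.int64(997)), (np.int64(180), np.int64(4805)), (np.int64(184), np.int64(111)), (np.int64(188), np.int64(91)), (np.int64(192), np.int64(94)), (np.int64(196), np.int64(494)), (np.int64(200), np.int64(1993)), (np.int64(204), np.int64(3))]
rim 5251 ((481.17523193359375, -230.49578857421875), (251.31515502929688, 151.42239379882812), 79.07836151123047)
```

View pics/w3.png

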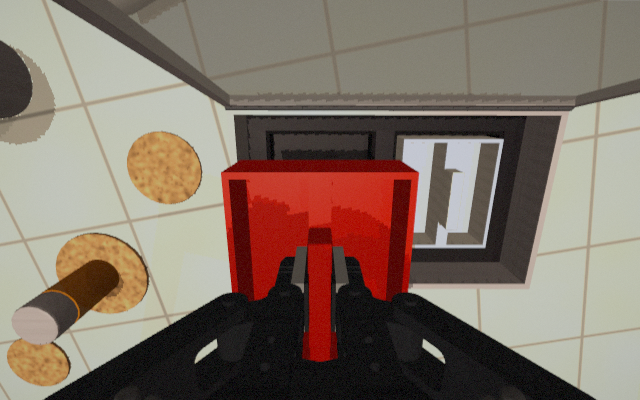

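The wrist view shows the tub held over the left bay (320,225), roughly square to the box. I'll measure its offset and tilt.

```bash
cat > off.py <<'E'
from h import *
w=r.snapshot("wrist");s=r.sense();tz=s["tool_pos"][2];print(s["tool_pos"],s["tcp_rot"])
C=cloud(w).reshape(-1,3);px=w["pixels"].reshape(-1,3).astype(int)
red=(px[:,0]>60)&(px[:,1]<px[:,0]*0.4)&(px[:,2]<px[:,0]*0.4)&(C[:,2]>tz-40)&(C[:,2]<tz+45)&(abs(C[:,0]-490)<90)&(abs(C[:,1]+175)<90)
T=C[red]
def plane(m,n):
    for _ in range(5):
        A=np.c_[T[m][:,:2]-[491,-175],np.ones(m.sum())];k=np.linalg.lstsq(A,T[m][:,2],rcond=None)[0]
        e=T[:,2]-np.c_[T[:,:2]-[491,-175],np.ones(len(T))]@k; m=abs(e)<1.5
    print(n,"slopes rad",k[:2].round(4),"z",k[2].round(1),m.sum());return m
plane(T[:,2]<tz-15,"floor")
m=plane((T[:,2]>tz+9)&(T[:,2]<tz+16),"rim")
Q=T[m];rect=cv2.minAreaRect(Q[:,:2].astype(np.float32));print("tub rim",rect)
y=np.radians(-10.7);c,s_=np.cos(y),np.sin(y)
def loc(P,o):
    d=P[:,:2]-o;return np.c_[c*d[:,0]+s_*d[:,1],-s_*d[:,0]+c*d[:,1]]
u=loc(Q,[481.4,-230.3]);print("in box frame",np.percentile(u,[1,99],axis=0).round(1).tolist(),np.mean(np.percentile(u,[1,99],axis=0),0).round(1))
# far rim strip direction
f=u[u[:,0]>np.percentile(u[:,0],99)-2.5];print("far edge slope",np.polyfit(f[:,1],f[:,0],1)[0].round(4),len(f),np.percentile(f[:,1],[1,99]))
t=T[T[:,2]>tz+26];ut=loc(t,[481.4,-230.3]);print("tab",np.percentile(ut,[1,50,99],axis=0).round(1).tolist(),np.polyfit(ut[:,0],ut[:,1],1).round(4))
# box rim edges in same frame
B=loc(C,[481.4,-230.3]);b=(C[:,2]>72)&(C[:,2]<78)
for n,m in(("right",(B[:,1]<-115)&(B[:,1]>-130)&(abs(B[:,0])<60)),("far",(B[:,0]>65)&(B[:,0]<80)&(abs(B[:,1])<110)),("near",(B[:,0]<-65)&(B[:,0]>-80)&(abs(B[:,1])<110))):
    q=B[m&b];k=1 if n=="right" else 0
    if len(q)>20:print(n,len(q),np.percentile(q[:,k],[2,98]).round(1),"slope",np.polyfit(q[:,1-k],q[:,k],1)[0].round(4))
E
python3 off.py
```

```text
[ 491.84810932 -174.81257851  170.64130559] [ 1.79981274e+02 -2.81725453e-02 -1.06302464e+01]
floor slopes rad [-0.004  -0.0009] z 151.6 11039
rim slopes rad [-0.0042 -0.0009] z 182.5 4560
tub rim ((490.8457946777344, -174.2133331298828), (84.24016571044922, 99.71630096435547), 79.21017456054688)
in box frame [[-48.7, 15.1], [48.6, 98.6]] [-0.  56.8]
far edge slope -0.0001 1223 [16.14220874 97.6676799 ]
tab [[-25.5, 38.9], [2.8, 57.1], [23.7, 74.9]] [2.30000e-03 5.68849e+01]
right 1293 [-125. -119.] slope -0.0011
far 1853 [69.8 74.6] slope 0.0019
near 751 [-75.5 -69.6] slope -0.0009
```

```bash
python3 -m jog '[0,0.0007,0.02,0,0,0, 0,0.0007,0.05,0,0,0, 0,0.0007,0.075,0,0,0, 0,0.0007,0.095,0,0,0, 0,0.0007,0.104,0,0,0, 0,0.0007,0.108,0,0,0, 0,0.0007,0.108,0,0,0, 0,0.0007,0.108,0,0,0]'; python3 off.py
```

```text
time: 16.6
tool_pos: [492.2, -176.5, 63.2]
tcp_rot: [180.0, -0.1, -10.7]
ft_force: [0.4, -0.2, -3.1]
finger_gap: 9.0
grip_force: 59.2
[ 492.11513095 -176.49508386   63.11399218] [ 1.79963723e+02 -7.11447634e-02 -1.06915572e+01]
floor slopes rad [-0.0024 -0.001 ] z 44.0 11074
rim slopes rad [-0.0023 -0.0013] z 75.0 4601
tub rim ((491.4286804199219, -175.9547882080078), (84.61285400390625, 99.22887420654297), 79.25537109375)
in box frame [[-48.0, 13.3], [49.2, 97.0]] [ 0.6 55.1]
far edge slope 0.0005 1230 [14.01432317 96.01178447]
tab [[-24.8, 37.2], [3.2, 55.4], [24.3, 73.2]] [-1.0000e-03  5.5148e+01]
far 5064 [69.8 74.4] slope 0.0008
near 459 [-75.1 -69.3] slope 0.0502
```

```bash
python3 -m jog '[-0.0007,-0.0008,0.003,0,0,0, -0.0007,-0.0008,0.008,0,0,0, -0.0007,-0.0008,0.014,0,0,0, -0.0007,-0.0008,0.02,0,0,0, -0.0007,-0.0008,0.025,0,0,0, -0.0007,-0.0008,0.027,0,0,0, -0.0007,-0.0008,0.0275,0,0,0, -0.0007,-0.0008,0.0275,0,0,0]'; python3 off.py
```

```text
time: 17.65
tool_pos: [491.1, -175.4, 34.9]
tcp_rot: [180.0, -0.0, -10.7]
ft_force: [0.2, 0.1, -2.1]
finger_gap: 8.8
grip_force: 59.2
[ 491.1480691  -175.38368865   34.94974923] [ 1.79979607e+02 -1.05821812e-02 -1.06920864e+01]
floor slopes rad [-0.0035 -0.0009] z 15.7 11038
rim slopes rad [-0.0038 -0.0011] z 46.7 4612
tub rim ((489.97625732421875, -174.869384765625), (84.68758392333984, 99.96337127685547), 79.31696319580078)
in box frame [[-49.3, 14.2], [47.9, 97.9]] [-0.7 56. ]
far edge slope 0.0006 1236 [14.94692609 97.22848452]
tab [[-25.8, 37.7], [2.1, 56.3], [23.0, 74.2]] [-5.00000e-04  5.60538e+01]
far 6860 [69.7 74.2] slope 0.0022
```

Underside is about 1.7 mm above the floor and centred. Lower gently to contact, then release.

```bash
python3 -m jog '[0.0003,0,0.0006,0,0,0, 0.0003,0,0.0012,0,0,0, 0.0003,0,0.0017,0,0,0, 0.0003,0,0.0017,0,0,0]'; python3 -m jog '[0,0,0,0,0,0, 0,0,0,0,0,0, 0,0,0,0,0,0]' -0.25
python3 off.py
```

```text
time: 18.2
tool_pos: [491.3, -175.4, 33.2]
tcp_rot: [180.0, -0.0, -10.7]
ft_force: [-1.2, -0.6, -0.1]
finger_gap: 9.2
grip_force: 59.5
time: 18.58
tool_pos: [491.4, -175.4, 33.2]
tcp_rot: [180.0, -0.0, -10.7]
ft_force: [-0.1, 0.1, -0.0]
finger_gap: 32.0
grip_force: 0.0
[ 491.34777187 -175.38514542   33.09684321] [ 1.79983721e+02 -5.58136707e-04 -1.06907459e+01]
floor slopes rad [-0.0008 -0.0004] z 13.9 11884
rim slopes rad [ 0.0008 -0.0006] z 44.8 4555
tub rim ((490.5801696777344, -175.0343017578125), (84.50038146972656, 99.00518798828125), 79.29856872558594)
in box frame [[-49.3, 14.2], [48.1, 97.9]] [-0.6 56. ]
far edge slope -0.0003 1193 [14.83139221 97.14929642]
tab [[-25.9, 51.1], [1.2, 55.9], [23.2, 61.0]] [-9.00000e-04  5.60208e+01]
far 7084 [69.7 74.2] slope 0.0006
```

Tub is seated flat (underside about 11 mm, tilt under 0.001). Retreat up, close the fingers, and measure the lid.

```bash
python3 -m jog '[0,0,-0.01,0,0,0, 0,0,-0.035,0,0,0, 0,0,-0.08,0,0,0, 0,0,-0.13,0,0,0, 0,0,-0.185,0,0,0, 0,0,-0.24,0,0,0, 0,0,-0.27,0,0,0, 0,0,-0.27,0,0,0]'
python3 -m jog '[0,0.02,0,0,0,0, 0,0.056,0,0,0,0, 0,0.056,0,0,0,0]' -1 40
python3 - <<'E'
from h import *
a=r.snapshot("scene");b=r.snapshot("side");w=r.snapshot("wrist")
s=r.sense();print(s["tool_pos"],s["tcp_rot"],s["finger_gap"])
R,t,K=cam(w);print("cam-tcp",(-R.T@t)-s["tool_pos"])
y=np.radians(-10.7);c,sn=np.cos(y),np.sin(y)
L=lambda P:np.c_[c*(P[:,0]-481.4)+sn*(P[:,1]+230.3),-sn*(P[:,0]-481.4)+c*(P[:,1]+230.3),P[:,2]]
print("tcp in box",L(np.array([s["tool_pos"]])).round(1))
C=np.vstack([cloud(a).reshape(-1,3),cloud(b).reshape(-1,3)])
u=L(C);m=(u[:,0]>70)&(u[:,0]<125)&(abs(u[:,1])<130)&(u[:,2]>85)&(u[:,2]<245);q=u[m]
for lo in range(85,245,20):
    k=q[(q[:,2]>=lo)&(q[:,2]<lo+20)];print(lo,len(k),np.percentile(k[:,0],[5,50,95]).round(1) if len(k) else "")
m=(u[:,0]>90)&(u[:,0]<230)&(abs(u[:,1])<90)&(u[:,2]>20);print("behind",m.sum(),np.percentile(u[m][:,2],[50,99.5]),u[m&(u[:,0]>130)].max(0) if (m&(u[:,0]>130)).any() else"")
T=cloud(w).reshape(-1,3);
E
```

```text
time: 19.62
tool_pos: [492.7, -175.9, 307.5]
tcp_rot: [179.9, -0.4, -10.7]
ft_force: [-0.6, -0.6, 0.1]
finger_gap: 32.1
grip_force: 0.0
time: 20.0
tool_pos: [479.4, -232.6, 301.0]
tcp_rot: [180.0, 0.2, -10.9]
ft_force: [-0.8, 0.6, 0.6]
finger_gap: -0.5
grip_force: 0.0
[ 480.39209055 -230.34061709  301.88915452] [-1.79964210e+02  1.14997046e-01 -1.07318051e+01] 0.47456097834245853
cam-tcp [ 73.28723692 -14.25305169 141.92538812]
tcp in box [[-1.000e+00 -2.000e-01  3.019e+02]]
85 494 [77.5 80.8 83.7]
105 510 [81.3 84.2 87.4]
125 515 [84.7 87.9 90.9]
145 528 [88.3 91.2 94.2]
165 553 [91.7 94.9 97.8]
185 569 [ 95.1  98.3 101.2]
205 582 [ 99.  102.  104.7]
225 384 [101.7 104.5 107.2]
behind 1773 [192.81598745 234.3288981 ] [229.89729022  89.82961914  31.5315596 ]
```

```bash
python3 -m jog '[0.04,0,0,0,0,0, 0.095,0,0,0,0,0, 0.144,0,0,0,0,0, 0.144,0,0.02,0,0,0, 0.144,0,0.06,0,0,0, 0.144,0,0.09,0,0,0, 0.144,0,0.09,0,0,0, 0.144,0,0.09,0,0,0]'
python3 - <<'E'
from h import *
s=r.sense();p=np.array(s["tool_pos"]);print(p,s["tcp_rot"])
y=np.radians(-10.7);c,sn=np.cos(y),np.sin(y);x0=c*(p[0]-481.4)+sn*(p[1]+230.3);z0=p[2];print("box x",x0,"y",-sn*(p[0]-481.4)+c*(p[1]+230.3))
for th in list(np.arange(1.7,.5,-.1))+list(np.arange(.5,-.01,-.05)):
    print(round(th,2),round((75-140*np.cos(th)+6*np.sin(th)+11-x0)/1000,3),round(-(75+140*np.sin(th)+6*np.cos(th)-z0)/1000,3))
E
```

```text
time: 21.15
tool_pos: [622.5, -256.9, 214.6]
tcp_rot: [180.0, -0.1, -10.7]
ft_force: [0.5, -0.7, 1.4]
finger_gap: 0.2
grip_force: 0.0
[ 622.50814731 -256.92289345  214.56960633] [ 1.79961586e+02 -6.77977142e-02 -1.06759062e+01]
box x 143.59765375984858 y 0.03907632444506959
1.7 -0.034 0.002
1.6 -0.048 -0.0
1.5 -0.062 -0.001
1.4 -0.075 0.001
1.3 -0.089 0.003
1.2 -0.103 0.007
1.1 -0.116 0.012
1.0 -0.128 0.019
0.9 -0.14 0.026
0.8 -0.151 0.035
0.7 -0.161 0.045
0.6 -0.17 0.056
0.5 -0.178 0.067
0.45 -0.181 0.073
0.4 -0.184 0.08
0.35 -0.187 0.086
0.3 -0.19 0.092
0.25 -0.192 0.099
0.2 -0.194 0.106
0.15 -0.195 0.113
0.1 -0.196 0.12
0.05 -0.197 0.127
0.0 -0.198 0.134
```

```bash
python3 -m jog '[-0.034,0,0.002,0,0,0, -0.048,0,0,0,0,0, -0.062,0,-0.001,0,0,0, -0.075,0,0.001,0,0,0, -0.089,0,0.003,0,0,0, -0.103,0,0.007,0,0,0, -0.116,0,0.012,0,0,0, -0.128,0,0.019,0,0,0]'
python3 - <<'E'
from h import *
a=r.snapshot("scene");print(r.sense()["tool_pos"],r.sense()["ft_force"])
save(a,"lid1.png",(150,60,350,230),3)
E
```

```text
time: 22.15
tool_pos: [497.8, -234.1, 197.6]
tcp_rot: [179.9, -0.3, -10.7]
ft_force: [0.4, -0.0, 1.9]
finger_gap: -0.2
grip_force: 0.8
[ 496.3189499  -233.58897497  196.11275653] [ 0.57841652 -0.98288473 -0.32664972]
```

View pics/lid1.png

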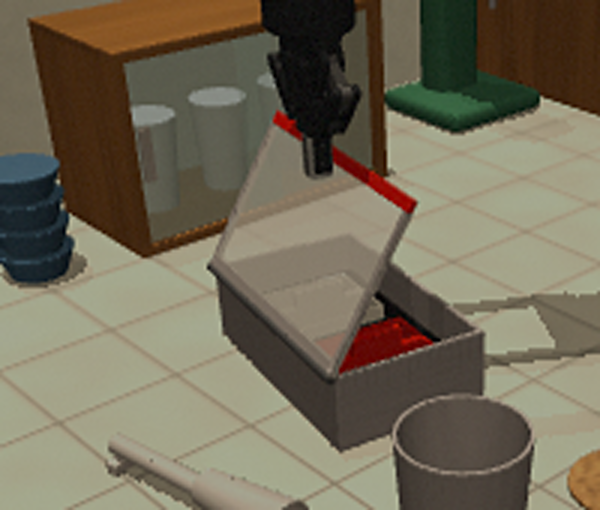

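The crop shows the lid following the fingertip, which is on the outer face just inside the red strip (317,165). The red tub is seated below. Continue.

```bash
python3 -m jog '[-0.012,0,0.007,0,0,0, -0.023,0,0.016,0,0,0, -0.033,0,0.026,0,0,0, -0.042,0,0.037,0,0,0, -0.05,0,0.048,0,0,0, -0.053,0,0.054,0,0,0, -0.056,0,0.061,0,0,0, -0.059,0,0.067,0,0,0]'
python3 -m jog '[-0.003,0,0.005,0,0,0, -0.005,0,0.011,0,0,0, -0.006,0,0.017,0,0,0, -0.007,0,0.023,0,0,0, -0.008,0,0.029,0,0,0, -0.009,0,0.035,0,0,0, -0.01,0,0.04,0,0,0, -0.01,0,0.043,0,0,0]'
```

```text
time: 23.2
tool_pos: [438.7, -222.3, 126.6]
tcp_rot: [180.0, 0.0, -10.7]
ft_force: [0.9, 0.4, 0.2]
finger_gap: -0.1
grip_force: 0.4
time: 24.2
tool_pos: [428.6, -220.5, 83.7]
tcp_rot: [180.0, 0.0, -10.7]
ft_force: [-0.4, 0.7, 0.6]
finger_gap: -0.1
grip_force: 0.4
```

```bash
python3 -m jog '[0,0,0.001,0,0,0, 0,0,0.002,0,0,0, 0,0,0.0025,0,0,0, 0,0,0.0025,0,0,0]'; python3 -m jog '[0,0,0.0005,0,0,0, 0,0,0.001,0,0,0, 0,0,0.001,0,0,0]'
```

```text
time: 24.7
tool_pos: [428.9, -220.5, 81.6]
tcp_rot: [180.0, 0.0, -10.7]
ft_force: [0.2, -0.5, -0.9]
finger_gap: 0.1
grip_force: 0.0
time: 25.08
tool_pos: [428.9, -220.6, 81.0]
tcp_rot: [180.0, 0.0, -10.7]
ft_force: [-1.9, 1.6, 5.1]
finger_gap: 0.3
grip_force: 2.5
```

```bash
python3 -m jog '[0,0,0.0005,0,0,0, 0,0,0.001,0,0,0, 0,0,0.001,0,0,0]'; python3 -m jog '[0,0,-0.01,0,0,0, 0,0,-0.05,0,0,0, 0,0,-0.1,0,0,0, 0,0,-0.15,0,0,0, -0.04,-0.01,-0.19,0,0,0, -0.09,-0.02,-0.2,0,0,0, -0.09,-0.02,-0.2,0,0,0, -0.09,-0.02,-0.2,0,0,0]'
python3 - <<'E'
from h import *
a=r.snapshot("scene");b=r.snapshot("side");w=r.snapshot("wrist")
y=np.radians(-10.7);c,sn=np.cos(y),np.sin(y)
L=lambda P:np.c_[c*(P[:,0]-481.4)+sn*(P[:,1]+230.3),-sn*(P[:,0]-481.4)+c*(P[:,1]+230.3),P[:,2]]
for n,s in(("a",a),("b",b),("w",w)):
    u=L(cloud(s).reshape(-1,3));m=(u[:,0]>-87)&(u[:,0]<72)&(abs(u[:,1])<120)&(u[:,2]>70)&(u[:,2]<110);q=u[m]
    A=np.c_[q[:,:2],np.ones(len(q))];print(n,len(q),np.linalg.lstsq(A,q[:,2],rcond=None)[0].round(4))
for n,s in(("a",a),("b",b)):
    u=cloud(s).reshape(-1,3);q=u[(abs(u[:,0]-436)<30)&(abs(u[:,1]-83)<30)&(u[:,2]>84)];print("shaker top",q.mean(0).round(1),cv2.minEnclosingCircle(q[:,:2].astype(np.float32)))
print(r.sense()["tool_pos"],r.sense()["time"])
save(a,"end.png",None,1.25)
E
```

```text
time: 25.45
tool_pos: [428.9, -220.6, 80.9]
tcp_rot: [180.0, 0.0, -10.7]
ft_force: [-6.0, 4.0, 14.3]
finger_gap: 0.3
grip_force: 7.0
time: 26.45
tool_pos: [344.4, -184.3, 279.8]
tcp_rot: [180.0, -0.1, -10.7]
ft_force: [1.1, -0.7, -0.7]
finger_gap: -0.2
grip_force: 0.0
a 2277 [ 0.     -0.     80.3604]
b 1915 [4.20000e-03 2.00000e-04 8.09814e+01]
w 30179 [-3.00000e-04 -1.00000e-04  8.07406e+01]
shaker top [437.2  85.2  88.6] ((434.23162841796875, 83.9909896850586), 20.696279525756836)
shaker top [435.8  86.8  89.2] ((436.07122802734375, 84.30380249023438), 19.94011688232422)
[ 344.43842208 -184.2374961   278.82460887] 26.6
```

View pics/end.png

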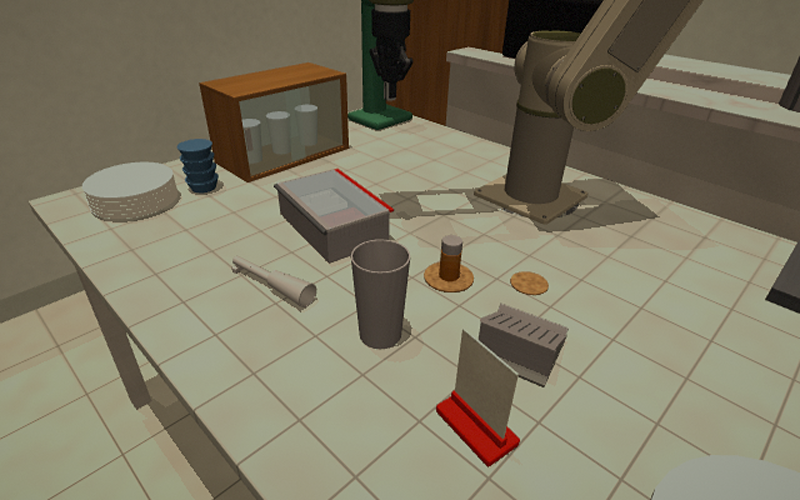

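The lid is level at 80.7 mm (335,200), the shaker is upright on the large mat (451,262), nothing else has moved and the arm is clear.

```bash
python3 -m jog '[0,0,0,0,0,0, 0,0,0,0,0,0, 0,0,0,0,0,0]' >/dev/null; python3 -c "
from bench import r
print(r.hand_in())"
```

```text
the job is handed in; nothing more can be done
None
```

I handed the job in at about 27 s; no verdict came back, but my last measurements had the shaker upright on the 100 mm cork mat, the red tub flat and centred in the left bay, the lid level and shut, and the bystanders looking unmoved.

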